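# Brake lever check on a lift trolley

### The arm

A 6-joint arm with a two-finger parallel gripper is mounted at the origin on the work surface. World frame = base frame: x ahead of the robot, y to its left, z up, the work surface at z = 0. Lengths are in mm, angles in degrees, forces in N, time in s.
With the tool pointing down it reaches from about 300 to 850 mm from the base axis. Payload 4.2 kg.
Tool frame: the origin (TCP) lies on the centre line of the jaws, within the pads' length; the fingertips stand 14 mm ahead of it and the grasp point (between the pads) lies 5 mm behind it (env.finger_overhang is the z of the fingertips in the tool frame, in mm); z points along the fingers, y is the line along which they close (so a half turn about z gives the same grasp; the last joint's range is limited). The gripper opens to 91 mm and grips with 3 to 60 N. Pads are 32 mm wide; open, the fingers measure 118 mm over their backs; the gripper's body (76 mm by 178 mm) begins 60 mm behind the grasp point.
Start: joints at [-70.531, 18.312, 89.639, -0, 72.044, -1.146], TCP at [202.454, -538.195, 227.976] pointing down, gripper open.
Joint ranges: [-177.97, 177.97], [-48.28, 115.42], [12.27, 149.76], [-77.06, 257.06], [2.81, 150.46], [-146.56, 146.56]. Speed limits (degrees/s): [147.25, 147.25, 180, 180, 180, 180].

### API

Orientations are given as [roll, pitch, yaw] about the fixed x, y, z axes, in that order (R = Rz(yaw) Ry(pitch) Rx(roll)).
In Python, from workcell import sensors, viewer, env gives the robot as it stands. The module is installed in compiled form; this text tells all that it offers.
- The arm moves only by the tool step_arm, never from a script. Its argument "plan" is one flat list of numbers, 6 for each row, row after row: the shift along the tool's x, y, z in cm, then the turn, a rotation vector about the tool's x, y, z in rad. In form: [x, y, z, wx, wy, wz, x, y, z, wx, wy, wz, ...]. A call has 1 to 5 rows; each row shifts and turns the commanded pose from where the row before left it, along the tool's axes as they then stand; what a row does not reach is not made up. A row lasts 1/12 s, in which the tool goes at most 41.7 mm and 7.16 degrees, less where a joint would pass 70% of its speed; a pose out of reach is approached as far as the arm can. A call is refused whole if a number of a shift passes 4.17 or a number of a turn 0.125, either way. A call with a gripper value outside its range is refused whole. "hand" is the finger opening in cm, from 0 to 9.12, set as the call begins (left out, the last holds). The fingers move at their own pace and stop on an object; "newtons" is the grip in N (left out, the last holds). Time passes only in rows, so rows that do not move let the fingers close. It gives the time, the measured TCP pose, the force, the opening and the grip force at its end, in the units of the state.
- sensors.state(): the state, without advancing time (a new reading comes with each control period).
- viewer.grab_frame(name): name is "scene" or "top" or "wrist"; returns a dict with "img" (480x640x3 uint8, red, green, blue), "fx", "fy", "cx", "cy" (pixels), "position" and "attitude" of the camera in the world. Camera axes: x right, y down, z forward; pixel columns grow to the right and rows downward; lengths in mm; the calibration is good to about 2 mm. A picture is of the moment at which its call begins. There is no depth.
- env.job_done(): hands the job in; it is judged then, once.
Trained networks look in a picture, given as the dict that the camera call returned (one of the last four; its "shot" number tells which), for a name from the list of things; names that differ only in an ending like _2 or _b are one class to them, and where a whole thing is asked for, a point or a joint stands for the part that bears it (a point fixed in the world has none). Each returns a list of dicts, best first, with "score" (0 to 1); they miss things now and then, are a little off and sometimes report something else, mostly with a low value. They report only what shows in the picture. A call takes as long as a camera call. They do not tell look-alikes from the thing itself.
- viewer.boxes_of(name, picture): "location" ([column, row] in pixels, amid what is visible of it).
- viewer.pinpoint(name, picture): "location" ([column, row] in pixels: a listed point, or the origin of a listed thing).
The state is a dict: "time_s": time; "qpos": joint angles; "qvel": joint speeds; "effort": joint torques, N m; "ee_pos": TCP position; "ee_rot": TCP orientation; "force": force on the tool from outside, world axes, zero at the start; "torque": the same for the moment, N m; "gripper_width": finger opening in mm; "gripper_force": force on a finger pad.
Only numpy, scipy, OpenCV 4.12 (cv2) and the standard library are available. Lean on these libraries where they do the work, as an engineer would, in place of code of your own. Each camera call takes 0.05 s, during which the arm holds its last target. There are 200 camera calls.

### The job

Check the brake of the loaded lift trolley parked at the bench: reach down past the far side of its brake lever, the longer of the two levers on the push bar, and with the backs of your fingers press it in towards the bar until it comes up firm, short of the bar. Keep it there about two seconds without straining it, then let it spring fully out and take your hand away. Don't pinch the lever or press it from any other side, and leave the short lowering lever and the things on the bench alone.

Things in the scene. Friction and masses are not known exactly. Their poses are not given: they have to be found in the camera images.
- brake_pad (a point): Press point: centre of the straight part of the brake lever's aluminium blade, 10 mm thick (x), 14 mm high (z), straight from 45 mm before to 33 mm beyond it (y). x: level, square to the blade, outward away from the bar and the robot; y: along the blade to its ball end; z up; turns with the lever. Pivot 85 mm back along y, 20 mm along x. Space is clear 150 mm outward, 90 mm below, and above.
- brake_tip (a point): Centre of the 18 mm ball at the brake lever's end. The brake lever is the LONGER of two plain levers on the push bar (138 mm from pivot to ball; the other 70 mm). It lies level, at the bar's height, on the bar's side away from the bench, on the left half seen from the robot, pointing left.
- brake (a joint): Brake lever angle in rad: 0 let out (it springs back by itself), grows as the blade is pressed in towards the bar; firm stop at 0.26, where the press point has moved 23 mm and the blade stands about 24 mm clear of the rubber grip. About 2 N at the press point starts it, 5 N just before it comes up firm; over 60 N strains it.
- brake_unit: The brake lever's black clamp on the bar, with the lever it carries. Origin on the bar's axis in the middle of the clamp (43 mm across, 24 mm wide); x level, outward away from the bench (same as the press point's x while the lever is out), y along the bar to the left, z up. Pivot at x = 50 mm.
- bar_mid (a point): Middle of the push bar's axis: a level steel tube 32 mm across (36 mm over its rubber grips), straight for 410 mm along y; x away from the bench (same heading as the lever unit's x), z up. Its arms, 460 mm apart, slope down and away from the bench into the blue scissor-lift trolley, which does not move. The bar's height differs from start to start.
- lower_pad (a point): Middle of the lowering lever's blade: the SHORTER aluminium lever (70 mm) on the right half of the bar, pointing right, otherwise built alike. It would let the loaded platform down: leave it alone.
- lower (a joint): Lowering lever angle in rad: 0 let out, grows as it is pressed towards the bar, stop at 0.30.
- glue_bottle_mid (a point): Half-way up (52 mm) the axis of a standing orange plastic glue bottle, 54 mm across, 104 mm tall with its blue cap, on the bench. z along its axis. Bystander.
- glue_pot_mid (a point): Half-way up (42 mm) the axis of an open white pot, 80 mm across the rim, 85 mm high, on the bench. z along its axis. Bystander.
- glue_brush: Glue brush 220 mm long lying on the bench along its x. Origin at the underside of its middle. Bystander.
- bar_clamp: Steel F clamp 320 mm long lying flat on the bench along its x, jaws reaching 96 mm to its +y, 24 mm high. Bystander.
Things that resemble listed ones, but are neither listed nor needed, are in the scene too. What is meant by the part that bears glue_pot_mid is not green, pink or turquoise, and is the larger of those in its own colour.

How it is judged (in metres and radians):
On the way:
1. the brake lever is pressed in against its firm stop by the fingers, from its outer side, and kept there for a second (value of joint brake above 0.24 rad and contact force between the fingers and brake_unit above 4 N and x of the grasp point in the frame of brake_pad above 0.008 m), for 1 s.
At the end, for the whole second after the job is handed in: After the press (within 0.02 rad of the 0.26 rad stop for at least 1 s), the brake lever has sprung back out (joint under 0.02 rad), the lowering lever is out (under 0.03 rad), and the bottle, pot, brush and clamp are within 15 mm of where they stood, bottle and pot upright within 0.1 rad (value of joint brake below 0.02 rad and value of joint lower below 0.03 rad and distance of each of glue_bottle_mid, glue_pot_mid, glue_brush, bar_clamp from where it was at the start of the episode below 0.015 m and angle between each of glue_bottle_mid, glue_pot_mid's own z axis and vertical below 0.1 rad); the robot touches nothing.
It fails at once if the brake lever is pinched between the fingers, or pressed from above or from the bar's side (over 3 N) (contact force between the fingers and brake_unit above 3 N and x of the grasp point in the frame of brake_pad below 0.005 m).
It fails at once if the brake lever is strained (over 60 N) (contact force between anything else and brake_unit above 60 N).
It fails at once if the lowering lever is pressed (over 0.06 rad) (value of joint lower above 0.06 rad).
It fails at once if a thing on the bench is pushed, lifted or carried (over 20 mm) (distance of any of glue_bottle_mid, glue_pot_mid, glue_brush, bar_clamp from where it was at the start of the episode above 0.02 m).
It also fails if it takes over 42 s, if anything falls off the work surface, if the arm or the gripper's body presses on something with over 40 N, if the wrist force passes 120 N, or if a joint passes its speed limit or range.

## Working session

There is one attempt and no reset: what is moved stays moved. The work goes in short steps, Python scripts to look and compute and a tool call to move; the robot and the scene stay as the last step left them, time stands still between calls to the robot, and variables do not carry over. Pictures are saved under pics/ and viewed, at most 10 in all, crops included, and the job is handed in when it is done.

Besides the shell and the picture viewer there is one more tool, called after ">>>" as a command line: name --argument value ..., lists and objects as JSON in quotes. step_arm: Moves the arm, as the interface text tells. Its arguments: {"type":"object","properties":{"plan":{"type":"array","items":{"type":"number"}},"hand":{"type":"number"},"newtons":{"type":"number"}},"required":["plan"]}

```bash
mkdir -p pics
cat > h.py <<'E'
from workcell import sensors, viewer, env
import numpy as np, cv2
from scipy.spatial.transform import Rotation as R
def Rm(a):
    a=np.array(a,float)
    return a if a.shape==(3,3) else R.from_euler('xyz',a,degrees=True).as_matrix()
def ray(p,uv):
    d=np.array([(uv[0]-p['cx'])/p['fx'],(uv[1]-p['cy'])/p['fy'],1.])
    d=Rm(p['attitude'])@d
    return np.array(p['position'],float),d/np.linalg.norm(d)
def tri(rays):
    A=np.zeros((3,3));b=np.zeros(3)
    for o,d in rays:
        M=np.eye(3)-np.outer(d,d);A+=M;b+=M@o
    x=np.linalg.solve(A,b)
    return x,[round(float(np.linalg.norm((np.eye(3)-np.outer(d,d))@(x-o))),1) for o,d in rays]
def proj(p,X):
    c=Rm(p['attitude']).T@(np.array(X)-np.array(p['position']))
    return np.array([p['fx']*c[0]/c[2]+p['cx'],p['fy']*c[1]/c[2]+p['cy']])
def save(p,n): cv2.imwrite(f'pics/{n}.png',cv2.cvtColor(p['img'],cv2.COLOR_RGB2BGR))
E
python3 - <<'E'
from h import *
for n in ['scene','top']:
    p=viewer.grab_frame(n); save(p,n); print(n,p['position'],p['attitude'],p['fx'])
    for t in ['brake_pad','brake_tip','brake_unit','bar_mid','lower_pad','glue_bottle_mid','glue_pot_mid']:
        print(t,[(np.round(d['location']).tolist(),round(d['score'],2)) for d in viewer.pinpoint(t,p)[:4]])
E
```

```text
scene [ 980.92402041  643.83840139 1324.29400893] [-144.79705306   -0.69958384  141.5196826 ] 621.4761938598028
brake_pad [([291.0, 288.0], 0.72)]
brake_tip []
brake_unit [([294.0, 248.0], 0.81)]
bar_mid [([274.0, 230.0], 0.77)]
lower_pad [([220.0, 209.0], 0.51)]
glue_bottle_mid [([380.0, 276.0], 0.95)]
glue_pot_mid [([302.0, 195.0], 0.9), ([440.0, 276.0], 0.8), ([323.0, 226.0], 0.69), ([275.0, 171.0], 0.68)]
top [ 344.66165118  -12.69592048 1489.01895414] [-176.55416675   -1.0309918   -90.11866392] 579.299877960688
brake_pad [([281.0, 166.0], 0.62)]
brake_tip [([262.0, 161.0], 0.85)]
brake_unit [([319.0, 195.0], 0.55)]
bar_mid [([346.0, 190.0], 0.84), ([319.0, 190.0], 0.66)]
lower_pad [([457.0, 259.0], 0.58), ([397.0, 158.0], 0.54)]
glue_bottle_mid [([263.0, 252.0], 0.76)]
glue_pot_mid [([223.0, 298.0], 0.76), ([394.0, 258.0], 0.75), ([411.0, 305.0], 0.62), ([428.0, 255.0], 0.58)]
```

View pics/scene.png

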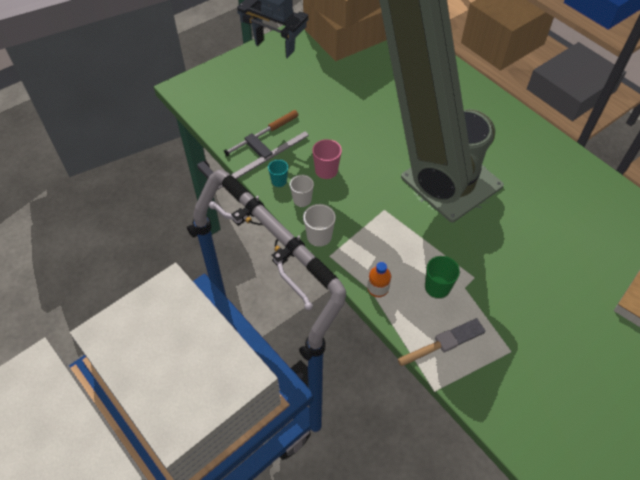

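View pics/top.png

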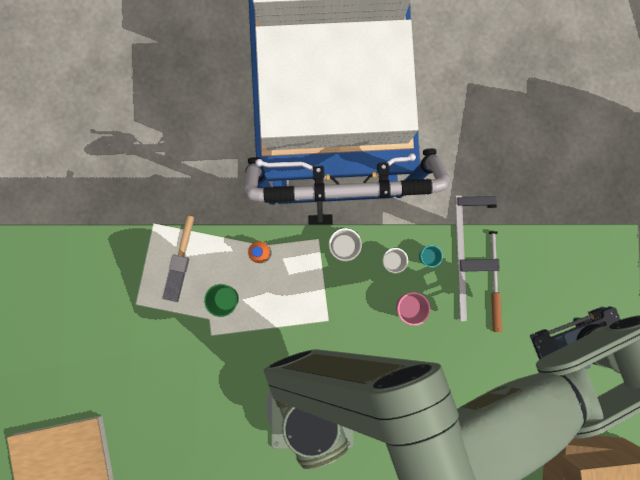

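Run:
```python
from h import *
s=viewer.grab_frame('scene');t=viewer.grab_frame('top')
for n,a,b in [('pad',(291,288),(281,166)),('unit',(294,248),(319,195)),('mid',(274,230),(346,190)),('low',(220,209),(397,158)),('bottle',(380,276),(263,252))]:
    x,r=tri([ray(s,a),ray(t,b)]);print(n,x.round(),r)
print(sensors.state())
im=t['img'][120:240,230:430];cv2.imwrite('pics/c1.png',cv2.resize(im,None,fx=4,fy=4,interpolation=3)[:,:,::-1])
```

```text
pad [592.  67. 129.] [6.9, 6.9]
unit [522. -21. 121.] [3.9, 3.9]
mid [533. -85. 132.] [4.0, 4.0]
low [ 605. -203.  149.] [3.1, 3.1]
bottle [384. 124.  44.] [3.5, 3.5]
{'time_s': 0.9, 'qpos': array([-7.05319169e+01,  1.83109363e+01,  8.96410739e+01,  3.87812243e-04,
        7.20436393e+01, -1.14603557e+00]), 'qvel': array([-0.06776603,  0.0660633 , -0.02298649, -0.05627896, -0.07586238,
       -0.02421448]), 'effort': array([ 8.81499054e-04, -4.12346506e+01, -2.32228088e+01,  7.29927700e-02,
        3.76074726e-02,  2.35599273e-06]), 'ee_pos': array([ 202.44265605, -538.18252833,  227.97151669]), 'ee_rot': array([ 1.79995643e+02, -2.81844004e-04,  2.06139991e+01]), 'force': array([-0.57516454,  0.19354857, -1.08693886]), 'torque': array([ 0.03599689, -0.05502045, -0.00815126]), 'gripper_force': 0.0, 'gripper_width': 91.07043530578402}
```

Both pictures show the trolley bar across the far edge of the bench. There are two levers it could be: a long one, top (318,170) to ball (260,162), and a short one, top (384,170) to (412,157). The long left one is the brake. The same lever in the scene view runs (280,258) to (308,304). Next I check it in a close crop.

View pics/c1.png

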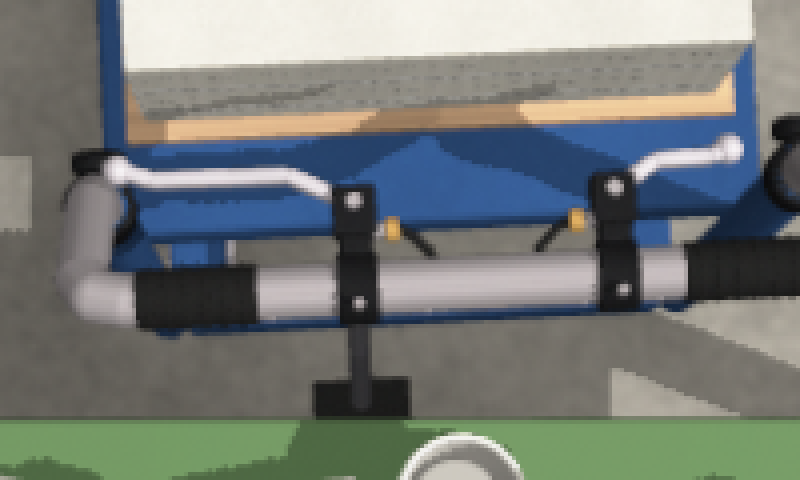

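Run:
```python
from h import *
s=viewer.grab_frame('scene')
im=s['img'][160:320,190:350];cv2.imwrite('pics/c2.png',cv2.resize(im,None,fx=3.75,fy=3.75,interpolation=3)[:,:,::-1])
```

```text
(no output)
```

View pics/c2.png

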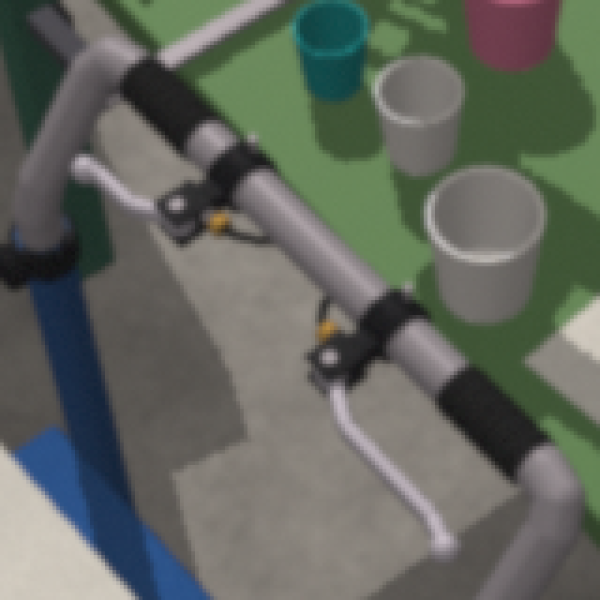

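The crop confirms the choice: the long lever has its ball at top (259.3,162.5) and scene (308.1,304.8), with its pivot bolt at top (318.3,170) and scene (277.5,255). The short lever's bolt is at top (383.3,166.5).

Run:
```python
from h import *
s=viewer.grab_frame('scene');t=viewer.grab_frame('top')
P={}
for n,a,b in [('ball',(308.1,304.8),(259.3,162.5)),('piv',(277.5,254.9),(318.3,170)),('lpiv',(236.9,214.7),(383.3,166.5)),('barB',(294.5,243.5),(319.5,191)),('barL',(254,205.9),(384.5,188.8)),('lball',(212,204.3),(412.8,157.3))]:
    x,r=tri([ray(s,a),ray(t,b)]);P[n]=x;print(n,x.round(),r)
d=P['ball']-P['piv'];print(np.linalg.norm(d),np.degrees(np.arctan2(-d[0],d[1])))
d=P['barB']-P['barL'];print(np.linalg.norm(d),np.degrees(np.arctan2(-d[0],d[1])))
d=P['piv']-P['lpiv'];print(np.linalg.norm(d),np.degrees(np.arctan2(-d[0],d[1])))
w=viewer.grab_frame('wrist'); st=sensors.state()
T=Rm(st['ee_rot']);print('cam in tool',T.T@(np.array(w['position'])-st['ee_pos']), (T.T@Rm(w['attitude'])).round(2).tolist())
```

```text
ball [595. 122. 135.] [0.5, 0.5]
piv [575. -17. 147.] [0.5, 0.5]
lpiv [ 583. -169.  146.] [0.3, 0.3]
barB [526. -19. 145.] [0.2, 0.2]
barL [ 532. -173.  135.] [0.5, 0.5]
lball [ 608. -241.  132.] [0.8, 0.8]
140.64087042576756 -8.057297072814789
153.9975233042755 2.5833890119261986
152.45481509218874 3.201241313525805
cam in tool [  77.29660345    0.53897435 -156.69866034] [[0.0, -0.96, -0.28], [1.0, 0.0, -0.0], [0.0, -0.28, 0.96]]
```

>>> step_arm --plan '[4.0,0.3,-0.5,0,0,-0.063,4.0,0.3,-0.5,0,0,-0.063,4.0,0.3,-0.5,0,0,-0.063,4.0,0.3,-0.5,0,0,-0.063,4.0,0.3,-0.5,0,0,-0.063]' --hand 0 --newtons 20

```text
time_s: 1.52
ee_pos: [387.2, -457.8, 253.1]
ee_rot: [180.0, 0.0, 38.8]
force: [0.1, -0.8, -0.7]
gripper_width: 60.6
gripper_force: 0.0
```

>>> step_arm --plan '[4.0,0.3,0,0,0,-0.063,4.0,0.3,0,0,0,-0.063,4.0,0.3,0,0,0,-0.063,4.0,0.3,0,0,0,-0.063,4.0,0.3,0,0,0,-0.063]'

```text
time_s: 1.93
ee_pos: [536.5, -324.4, 252.8]
ee_rot: [180.0, 0.0, 56.9]
force: [0.9, -0.3, -1.3]
gripper_width: 27.4
gripper_force: 0.0
```

>>> step_arm --plan '[4.0,0.3,0,0,0,-0.063,4.0,0.3,0,0,0,-0.063,4.0,0.3,0,0,0,-0.063,4.0,0.3,0,0,0,-0.063,4.0,0.3,0,0,0,-0.063]'

```text
time_s: 2.35
ee_pos: [637.0, -151.7, 252.7]
ee_rot: [180.0, 0.0, 74.9]
force: [0.9, -0.2, -0.2]
gripper_width: 0.5
gripper_force: 0.0
```

>>> step_arm --plan '[4.0,-0.2,0,0,0,-0.063,4.0,-0.2,0,0,0,-0.063,4.0,-0.2,0,0,0,-0.063,4.0,-0.2,0,0,0,-0.063,4.0,-0.2,0,0,0,-0.063]'

```text
time_s: 2.77
ee_pos: [654.1, 47.2, 252.7]
ee_rot: [180.0, 0.0, 93.0]
force: [1.0, 0.3, 0.1]
gripper_width: 0.1
gripper_force: 0.0
```

Run:
```python
from h import *
s=viewer.grab_frame('scene');t=viewer.grab_frame('top');w=viewer.grab_frame('wrist');save(w,'w1')
for n in ['brake_pad','brake_tip','brake_unit']:
  L=[]
  for q in (s,t,w):
    d=viewer.pinpoint(n,q)[:2]; print(n,[(np.round(e['location'],1).tolist(),round(e['score'],2)) for e in d])
print('proj pad,ball,piv',[proj(w,x).round() for x in ([591,69,136],[595,122,135],[575,-17,147])])
st=sensors.state();print(st['ee_pos'],st['ee_rot'],st['qpos'].round(),st['force'])
```

```text
brake_pad [([293.1, 286.0], 0.75)]
brake_pad []
brake_pad [([235.4, 204.9], 0.75), ([148.4, 319.9], 0.3)]
brake_tip [([306.8, 302.0], 0.74)]
brake_tip []
brake_tip [([242.8, 125.1], 0.95), ([19.3, 99.3], 0.71)]
brake_unit [([293.4, 249.6], 0.76)]
brake_unit [([317.5, 196.1], 0.59)]
brake_unit [([150.0, 317.6], 0.95)]
proj pad,ball,piv [array([238., 205.]), array([244., 126.]), array([213., 324.])]
[653.93838915  44.17219393 252.94751607] [1.79999090e+02 7.23575801e-03 9.27159821e+01] [ 3. 25. 76. -0. 79.  0.] [ 0.10121864 -0.05772745  0.29753164]
```

View pics/w1.png

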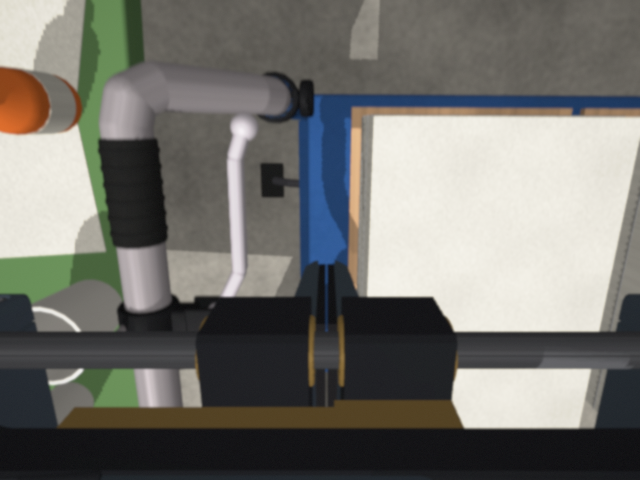

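The wrist view agrees with the estimate: ball at (243,126) and blade centre at (238,205), each within 3 px of where it projects. I move over the outer side, then go down.

>>> step_arm --plan '[1.3,-1.2,0,0,0,0,1.2,-1.2,0,0,0,0,0,0,2.5,0,0,0,0,0,2.5,0,0,0,0,0,2.0,0,0,0]'

```text
time_s: 3.78
ee_pos: [628.2, 68.7, 181.9]
ee_rot: [-180.0, 0.0, 92.8]
force: [-0.0, -0.1, 0.8]
gripper_width: 0.5
gripper_force: 0.0
```

>>> step_arm --plan '[0,0,2.0,0,0,0,0,0,2.0,0,0,0,0,0,1.6,0,0,0,0,0,0,0,0,0,0,0,0,0,0,0]'

```text
time_s: 4.2
ee_pos: [628.4, 68.6, 126.4]
ee_rot: [-179.9, 0.0, 92.8]
force: [0.3, -0.2, -0.7]
gripper_width: 0.8
gripper_force: 0.0
```

Run:
```python
from h import *
s=viewer.grab_frame('scene');w=viewer.grab_frame('wrist')
a=cv2.resize(s['img'][200:340,230:390],(640,560),interpolation=3)
cv2.imwrite('pics/s2.png',a[:,:,::-1]);save(w,'w2')
st=sensors.state();print(st['ee_pos'],st['force'])
```

```text
[629.63145952  68.86252755 128.27051847] [ 0.6844581  -0.05170351 -0.75254723]
```

View pics/s2.png

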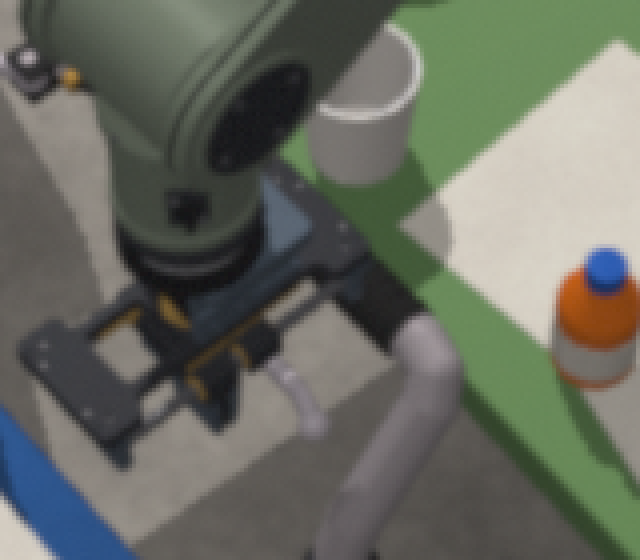

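View pics/w2.png

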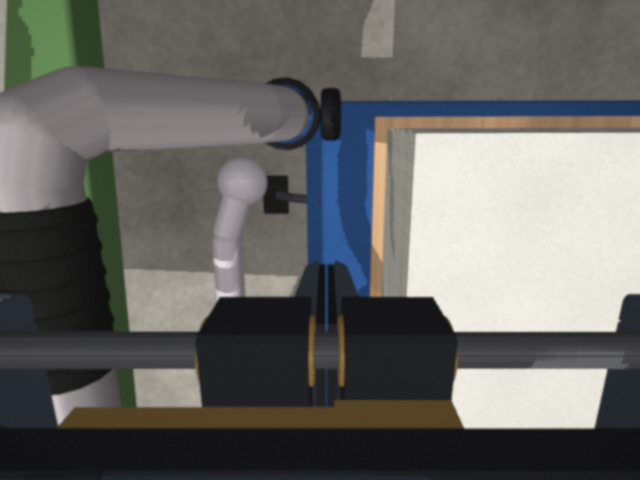

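The fingers hang clear beyond the blade: in the wrist view the ball is at (242,180) and the closed fingers at (327,280). I press inward in small steps.

>>> step_arm --plan '[0,-0.5,0,0,0,0,0,-0.4,0,0,0,0,0,-0.3,0,0,0,0,0,-0.3,0,0,0,0,0,-0.2,0,0,0,0]'

```text
time_s: 4.72
ee_pos: [611.3, 68.2, 127.4]
ee_rot: [180.0, 0.0, 92.8]
force: [-0.4, -0.1, 0.5]
gripper_width: 0.6
gripper_force: 0.0
```

>>> step_arm --plan '[0,-0.2,0,0,0,0,0,-0.2,0,0,0,0,0,-0.2,0,0,0,0,0,-0.2,0,0,0,0,0,-0.2,0,0,0,0]'

```text
time_s: 5.13
ee_pos: [603.1, 68.6, 127.3]
ee_rot: [179.8, -0.1, 92.8]
force: [3.8, 4.0, -0.4]
gripper_width: 0.4
gripper_force: 2.4
```

>>> step_arm --plan '[0,-0.2,0,0,0,0,0,-0.2,0,0,0,0,0,-0.2,0,0,0,0]'

```text
time_s: 5.38
ee_pos: [597.8, 68.9, 127.6]
ee_rot: [179.7, -0.1, 92.8]
force: [6.1, 5.8, -0.3]
gripper_width: 0.4
gripper_force: 3.2
```

>>> step_arm --plan '[0,-0.1,0,0,0,0,0,-0.1,0,0,0,0,0,-0.1,0,0,0,0]'

```text
time_s: 5.63
ee_pos: [595.1, 69.1, 127.6]
ee_rot: [179.6, -0.2, 92.8]
force: [5.5, 5.8, -0.5]
gripper_width: 0.4
gripper_force: 3.5
```

>>> step_arm --plan '[0,-0.1,0,0,0,0,0,-0.1,0,0,0,0,0,-0.1,0,0,0,0]'

```text
time_s: 5.88
ee_pos: [592.4, 69.3, 127.8]
ee_rot: [179.6, -0.2, 92.8]
force: [6.3, 7.6, -1.9]
gripper_width: 0.1
gripper_force: 4.0
```

>>> step_arm --plan '[0,-0.1,0,0,0,0,0,-0.1,0,0,0,0,0,-0.1,0,0,0,0]'

```text
time_s: 6.13
ee_pos: [589.6, 69.5, 127.8]
ee_rot: [179.6, -0.2, 92.8]
force: [6.3, 8.1, -2.2]
gripper_width: 0.4
gripper_force: 4.3
```

>>> step_arm --plan '[0,-0.1,0,0,0,0,0,-0.1,0,0,0,0]'

```text
time_s: 6.3
ee_pos: [588.9, 69.5, 127.9]
ee_rot: [179.4, -0.2, 92.8]
force: [11.2, 7.3, -3.7]
gripper_width: 0.6
gripper_force: 6.3
```

>>> step_arm --plan '[0,-0.1,0,0,0,0,0,-0.1,0,0,0,0]'

```text
time_s: 6.47
ee_pos: [588.8, 69.5, 128.1]
ee_rot: [179.2, -0.3, 92.8]
force: [15.1, 9.4, -6.9]
gripper_width: 0.7
gripper_force: 8.2
```

It has come up firm: the position is stuck at x=589 and the force is rising. I hold here.

>>> step_arm --plan '[0,-0.1,0,0,0,0,0,0,0,0,0,0,0,0,0,0,0,0,0,0,0,0,0,0,0,0,0,0,0,0]'

```text
time_s: 6.88
ee_pos: [588.8, 69.5, 128.1]
ee_rot: [179.0, -0.3, 92.8]
force: [15.6, 8.1, -6.8]
gripper_width: 0.5
gripper_force: 8.4
```

Run:
```python
from h import *
w=viewer.grab_frame('wrist');s=viewer.grab_frame('scene')
rs=[]
for q in (w,s):
    d=viewer.pinpoint('brake_tip',q); print([(np.round(e['location'],1).tolist(),round(e['score'],2)) for e in d[:2]])
    if d: rs.append(ray(q,d[0]['location']))
o,d=rs[0];print('ball at z136',(o+d*(136-o[2])/d[2]).round(1))
print(sensors.state()['force'])
a=np.array([[.999,.05],[-.05,.999]])
for th in (0,.2,.26):
    v=np.array([595,122])-np.array([575,-17]);c,s_=np.cos(th),np.sin(th);print(th,np.array([575,-17])+[c*v[0]-s_*v[1],s_*v[0]+c*v[1]])
```

```text
[([252.2, 182.4], 0.75)]
[([259.7, 162.1], 0.58), ([321.4, 294.7], 0.46)]
ball at z136 [558.2 123.2 136. ]
[15.85731002  7.07506459 -6.75385982]
0 [595. 122.]
0.2 [566.98629458 123.20264094]
0.26 [558.59360285 122.469818  ]
```

>>> step_arm --plan '[0,0,0,0,0,0,0,0,0,0,0,0,0,0,0,0,0,0,0,0,0,0,0,0,0,0,0,0,0,0]'

```text
time_s: 7.5
ee_pos: [588.8, 69.5, 128.1]
ee_rot: [179.1, -0.3, 92.8]
force: [16.2, 8.8, -7.3]
gripper_width: 0.7
gripper_force: 8.4
```

The ball has moved to x=558, which corresponds to 0.26 rad, the stop. I hold a bit longer, then release straight outward.

>>> step_arm --plan '[0,0,0,0,0,0,0,0,0,0,0,0,0,0,0,0,0,0,0,0,0,0,0,0,0,0,0,0,0,0]'

```text
time_s: 7.92
ee_pos: [588.8, 69.5, 128.1]
ee_rot: [179.0, -0.3, 92.8]
force: [14.7, 8.7, -7.6]
gripper_width: 0.5
gripper_force: 8.4
```

>>> step_arm --plan '[0,0,0,0,0,0,0,0,0,0,0,0,0,0,0,0,0,0,0,0,0,0,0,0,0,0,0,0,0,0]'

```text
time_s: 8.33
ee_pos: [588.8, 69.5, 128.1]
ee_rot: [179.0, -0.3, 92.8]
force: [16.2, 8.9, -8.1]
gripper_width: 0.5
gripper_force: 8.4
```

>>> step_arm --plan '[0,0,0,0,0,0,0,0,0,0,0,0,0,0,0,0,0,0,0,0,0,0,0,0,0,0,0,0,0,0]'

```text
time_s: 8.75
ee_pos: [588.8, 69.5, 128.1]
ee_rot: [179.0, -0.3, 92.8]
force: [15.6, 9.1, -6.9]
gripper_width: 0.5
gripper_force: 8.4
```

>>> step_arm --plan '[0,0.5,0,0,0,0,0,0.8,0,0,0,0,0,0.8,0,0,0,0,0,0.8,0,0,0,0,0,0.8,0,0,0,0]'

```text
time_s: 9.17
ee_pos: [618.3, 68.3, 126.6]
ee_rot: [-179.8, 0.0, 92.8]
force: [0.6, 0.3, -0.7]
gripper_width: 0.3
gripper_force: 0.0
```

>>> step_arm --plan '[0,0.8,0,0,0,0,0,0,0,0,0,0,0,0,-2.0,0,0,0,0,0,-3.0,0,0,0,0,0,-3.0,0,0,0]'

```text
time_s: 9.58
ee_pos: [625.3, 68.7, 206.5]
ee_rot: [-179.7, 0.0, 92.8]
force: [-0.2, 0.6, 0.3]
gripper_width: 0.3
gripper_force: 0.0
```

>>> step_arm --plan '[0,0,-3.0,0,0,0,0,0,-2.5,0,0,0,0,0,0,0,0,0,0,0,0,0,0,0,0,0,0,0,0,0]'

```text
time_s: 10.0
ee_pos: [625.8, 68.8, 260.9]
ee_rot: [-179.9, 0.0, 92.8]
force: [-0.7, 0.7, -0.7]
gripper_width: 0.4
gripper_force: 0.0
```

Run:
```python
from h import *
w=viewer.grab_frame('wrist')
d=viewer.pinpoint('brake_tip',w)[0]['location'];o,r=ray(w,d);print('ball',(o+r*(135-o[2])/r[2]).round(1))
st=sensors.state();print(st['time_s'],st['ee_pos'],st['force'])
```

```text
ball [593.  123.1 135. ]
10.1 [625.6931826   68.80123383 260.07275077] [ 0.7037397   0.39741484 -0.49274587]
```

>>> step_arm --plan '[0,0,0,0,0,0,0,0,0,0,0,0,0,0,0,0,0,0,0,0,0,0,0,0,0,0,0,0,0,0]' --hand 3

```text
time_s: 10.52
ee_pos: [626.7, 68.9, 261.8]
ee_rot: [-180.0, 0.0, 92.8]
force: [-0.5, 0.2, 0.8]
gripper_width: 29.2
gripper_force: 0.0
```

```bash
python3 -c "
from workcell import env;print(env.job_done())"
```

```text
the job is handed in; nothing more can be done
None
```

I pressed the brake lever from its far side to its firm stop, held it just over 2 s at about 18–20 N and let it spring back out; the hand is clear above, nothing on the bench was touched, and the job is handed in (no verdict was returned).

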